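# Locate a cast carrier against two dowels and the end stop under a scanner head

### The arm

A 6-joint arm with a two-finger parallel gripper is mounted at the origin on a cart in front of the work surface, level with it; the furniture and walls round the work are solid. World frame = base frame: x ahead of the robot, y to its left, z up, the work surface at z = 0. Lengths are in m, angles in rad, forces in N, time in s.
With the tool pointing down it reaches from about 0.3 to 0.775 m from the base axis. Payload 14.6 kg.
Tool frame: the origin (TCP) lies at the very end of the fingers, on their centre line; the grasp point (between the pads) lies 19 mm behind it; z points along the fingers, y is the line along which they close (so a half turn about z gives the same grasp; the last joint's range is limited). The gripper opens to 94 mm and grips with 3 to 60 N. Pads are 16 mm wide; open, the fingers measure 119 mm over their backs; the gripper's body (75 mm by 177 mm) begins 78 mm behind the grasp point.
Start: joints at [-1.222, 0.3, 1.521, -0, 1.321, -0.067], TCP at [0.222, -0.503, 0.205] pointing down, gripper open.
Joint ranges: [-3.03, 3.03], [-0.79, 2.21], [0.23, 2.52], [-1.04, 4.18], [0, 3.07], [-2.55, 2.55]. Speed limits (rad/s): [2.22, 2.22, 2.57, 3.14, 3.14, 3.14].

### API

Orientations are given as [roll, pitch, yaw] about the fixed x, y, z axes, in that order (R = Rz(yaw) Ry(pitch) Rx(roll)).
In Python, from station import ctrl gives the robot as it stands.
- The arm moves only by the tool move_arm, never from a script. Its argument "increments" is a list of rows, each a list of 7 numbers: the opening, from 0 (shut) to 1 (fully open), then the shift along the tool's x, y, z in units of 50 mm (1.0 is 50 mm), then the turn, a rotation vector about the tool's x, y, z in rad. In form: [[claw, tx, ty, tz, rx, ry, rz], ...]. A call has 1 to 20 rows; each row shifts and turns the commanded pose from where the row before left it, along the tool's axes as they then stand; what a row does not reach is not made up. A row lasts 1/10 s, in which the tool goes at most 50 mm and 8.59 degrees, less where a joint would pass 70% of its speed; a pose out of reach is approached as far as the arm can. A call is refused whole if a number of a shift passes 1 or a number of a turn 0.15, either way. A call with a gripper value outside its range is refused whole. The fingers move at their own pace and stop on an object; "force" is the grip in N (left out, the last holds). Time passes only in rows, so rows that do not move let the fingers close. It gives the time, the measured TCP pose, the force, the opening and the grip force at its end, in the units of the state.
- ctrl.get_obs(): the state, without advancing time (a new reading comes with each control period).
- ctrl.camera(name): name is "side" or "top"; returns a dict with "color" (480x640x3 uint8, blue, green, red), "K" (3x3 intrinsics, pixels), "pose" (4x4, takes a point from camera to world coordinates). Camera axes: x right, y down, z forward; pixel columns grow to the right and rows downward; lengths in m; the calibration is good to about 2 mm. A picture is of the moment at which its call begins. There is no depth.
- ctrl.hand_in(): hands the job in; it is judged then, once.
Trained networks look in a picture, given as the dict that the camera call returned (one of the last four; its "shot" number tells which), for a name from the list of things; names that differ only in an ending like _2 or _b are one class to them, and where a whole thing is asked for, a point or a joint stands for the part that bears it (a point fixed in the world has none). Each returns a list of dicts, best first, with "conf" (0 to 1); they miss things now and then, are a little off and sometimes report something else, mostly with a low value. They report only what shows in the picture. A call takes as long as a camera call. They do not tell look-alikes from the thing itself.
- ctrl.cut_out(name, picture): "mask" (480x640 bool, what is visible of it) and "centre" ([row, column] in pixels, amid what is visible of it).
The state is a dict: "time_s": time; "qpos": joint angles; "joint_vel": joint speeds; "tau": joint torques, N m; "ee_pos": TCP position; "eef_rot": TCP orientation; "force": force on the tool from outside, world axes, zero at the start; "moment": the same for the moment, N m; "grip_width": finger opening in m; "grip_force": force on a finger pad.
Only numpy, scipy, OpenCV 4.12 (cv2) and the standard library are available. Lean on these libraries where they do the work, as an engineer would, in place of code of your own. Each camera call takes 0.05 s, during which the arm holds its last target. There are 200 camera calls.

### The job

Load the model scanner: first take the jar off the scanner's bed and stand it upright on the worktop. Then lay the long carrier plate with the plaster cast flat on the open front part of the bed, fin towards the front, and slide it under the overhanging head until it is fully home, flat and square: its far end against the end stop and its side against both dowels. Do not bump the head, leave the short carrier and the other things where they are, and let go of everything.

Things in the scene. Friction and masses are not known exactly. Their poses are not given: they have to be found in the camera images.
- scan_fixture: Fixed scanner stand in varying place and yaw. Grey bed plate 270 long (x from -150 to +120) x 150 wide (y) x 15 mm thick. Origin on the worktop, at the bed's underside; x points from the open front end to the rear, z up. Bed top at z = 15 mm. The front part (x < -25) is open above. A 28 x 60 mm column at x = +92 to +120 carries the head.
- dowel_front (a point): Centre, at bed level, of the front one of two steel dowels, 12 mm diameter, standing 16 mm over the bed (scan_fixture x = -35, y = +44 mm): it touches a plate's side at y = +38 mm. Axes as scan_fixture.
- dowel_rear (a point): The same for the rear dowel (scan_fixture x = +55, y = +44 mm).
- end_stop (a point): Front face of the end stop at bed level (scan_fixture x = +75, y = 0 mm): a rigid steel block 30 wide, 18 mm high over the bed; the face looks to -x.
- scan_head: White overhanging scanner head, fixed to scan_fixture, same origin and axes: x from -25 to +92 mm, y -52 to +52, z from 145 (underside, 130 mm over the bed) to 200 mm. A gripper pointing straight down does not fit at the seated fin: lean the tool about 40 degrees, its wrist towards the open front.
- seat (a point): On the bed top, where the centre of the cast carrier's underside lies when it touches both dowels and the end stop (scan_fixture x = +15, y = +2, z = +15 mm); axes as scan_fixture.
- cast_carrier: Loose aluminium plate, 120 long (x) x 72 wide (y) x 12 mm thick, about 0.33 kg, with a fixed tan plaster cast (52 x 67 x 26 mm, centred at x = +31) on its rear part. Origin at the centre of the underside, z up, x from the fin end to the cast end. It lies on the worktop, fin roughly to the robot; it and the short carrier may swap places. Seated, its x is along the seat's x.
- fin (a point): Centre of the cast carrier's upright grip fin (carrier x = -35, y = 0, z = 30 mm), axes as the carrier. The fin is 10 mm thick (y), 40 long (x from -55 to -15 mm), from z = 12 to 48 mm.
- short_carrier: Loose aluminium carrier without a cast, 80 x 62 x 12 mm, with the same kind of fin (centred at x = -10 mm). Not to be used; leave it. Origin at the centre of the underside.
- jar: Small closed jar, 36 mm diameter, 43 mm high, starts standing on the open front part of the bed. Origin at the centre of its underside, z up. The worktop between the bed and the wooden box's open lid, around world x = 0.42, y = 0.005 m, is free for it (35 mm each way; the lid stands 155 mm high from y = -0.05 m on to the right, x = 0.41 to 0.48).
- jar_t4: Bystander: jar 36 mm diameter, 43 mm high, on the right of the worktop between the carriers; origin under its centre.
- monomer_bottle: Bystander: slim white bottle, 47 mm diameter, 148 mm high; origin under its centre.
- pink_cast: Bystander: loose pink plaster cast, 53 x 65 x 28 mm; origin under its centre.
- mould: Bystander: pale blue silicone mould, 56 x 69 x 18 mm; origin under its centre.
- dropper_bottle: Bystander: small white dropper bottle, 26 mm diameter, 56 mm high, beside the bed; origin under its centre.
Not all that is in view belongs to the job. Leave any blue, orange or red look-alike of the jar alone.

How it is judged:
On the way, in this order (a step that is already met when the one before it is completed fails the run):
1. the jar stands upright on the worktop, off the bed (height (world z) of jar between -0.004 and 0.004 m and angle between jar's own z axis and vertical below 0.1 rad and linear speed of jar below 0.02 m/s), for 0.2 s.
2. the cast carrier lies flat on the bed, still at least 30 mm short of the end stop (z of cast_carrier in the frame of seat between -0.003 and 0.003 m and angle between cast_carrier's own z axis and vertical below 0.03 rad and x of cast_carrier in the frame of seat between -0.2 and -0.03 m and y of cast_carrier in the frame of seat between -0.06 and 0.06 m), for 0.2 s.
At the end, for the whole second after the job is handed in: The cast carrier lies flat on the bed, at rest and released, its centre within 2 mm in x and y of the seat and square within 0.025 rad (touching both dowels and the end stop, fin to the front); the jar stands upright on the worktop at rest (z of cast_carrier in the frame of seat between -0.003 and 0.003 m and angle between cast_carrier's own z axis and vertical below 0.03 rad and x of cast_carrier in the frame of seat between -0.002 and 0.002 m and y of cast_carrier in the frame of seat between -0.002 and 0.002 m and x of fin in the frame of seat below -0.03 m and angle between the x axis of cast_carrier and the x axis of seat, either way round below 0.025 rad and linear speed of each of cast_carrier, jar below 0.01 m/s and height (world z) of jar between -0.004 and 0.004 m and angle between jar's own z axis and vertical below 0.1 rad).
It fails at once if the overhanging scanner head is bumped (contact force between anything else and scan_head above 3 N).
It fails at once if the short carrier is disturbed (more than 15 mm) (distance of short_carrier from where it was at the start of the episode above 0.015 m).
It fails at once if another jar, bottle, cast or mould is disturbed (more than 20 mm) (distance of any of jar_t4, monomer_bottle, pink_cast, mould, dropper_bottle from where it was at the start of the episode above 0.02 m).
It also fails if it takes over 72 s, if anything falls off the work surface, if the arm or the gripper's body presses on something with over 40 N, if the wrist force passes 120 N, or if a joint passes its speed limit or range.

## Working session

There is one attempt and no reset: what is moved stays moved. The work goes in short steps, Python scripts to look and compute and a tool call to move; the robot and the scene stay as the last step left them, time stands still between calls to the robot, and variables do not carry over. Pictures are saved under pics/ and viewed, at most 10 in all, crops included, and the job is handed in when it is done.

Besides the shell and the picture viewer there is one more tool, called after "Call:" by a JSON object that holds its "method" and its "body". move_arm: Moves the arm, as the interface text tells. Its arguments: {"type":"object","properties":{"increments":{"type":"array","items":{"type":"array","items":{"type":"number"}}},"force":{"type":"number"}},"required":["increments"]}

```bash
mkdir -p pics; ls; cat > h.py <<'E'
import numpy as np, cv2
from station import ctrl
from scipy.spatial.transform import Rotation as R
def shot(n,f=None):
    p=ctrl.camera(n)
    if f: cv2.imwrite('pics/'+f,p['color'])
    return p
def ray(p,uv):
    T=np.array(p['pose']);d=T[:3,:3]@np.linalg.inv(p['K'])@np.array([uv[0],uv[1],1.]);return T[:3,3],d
def on(p,uv,z):
    o,d=ray(p,uv);return o+d*(z-o[2])/d[2]
def proj(p,X):
    T=np.array(p['pose']);c=(np.atleast_2d(X)-T[:3,3])@T[:3,:3];q=c@np.array(p['K']).T;return q[:,:2]/q[:,2:]
E
python3 - <<'E'
from h import *
t=shot('top','t0.png');s=shot('side','s0.png')
np.set_printoptions(precision=3,suppress=True)
for p in(t,s):
    print(p['K'],p['pose'])
    for n in['scan_fixture','scan_head','cast_carrier','fin','short_carrier','jar','monomer_bottle','dropper_bottle']:
        print(n,[(round(d['conf'],2),np.round(d['centre']),int(d['mask'].sum())) for d in ctrl.cut_out(n,p)[:4]])
print(ctrl.get_obs())
E
```

```text
pics
[[469.581   0.    317.779]
 [  0.    469.581 237.722]
 [  0.      0.      1.   ]] [[-0.011 -0.993  0.114  0.403]
 [-1.     0.011 -0.001 -0.098]
 [-0.001 -0.114 -0.993  1.234]
 [ 0.     0.     0.     1.   ]]
scan_fixture [(0.86, array([200., 212.]), 7132)]
scan_head [(0.85, array([180., 198.]), 2553)]
cast_carrier [(0.68, array([215., 413.]), 1299)]
fin [(0.89, array([215., 413.]), 1237)]
short_carrier [(0.63, array([273., 425.]), 778), (0.38, array([215., 414.]), 1285)]
jar [(0.78, array([229., 163.]), 212), (0.69, array([288., 203.]), 196), (0.64, array([298., 220.]), 199), (0.62, array([233., 267.]), 158)]
monomer_bottle [(0.96, array([194., 447.]), 419)]
dropper_bottle [(0.42, array([197., 283.]), 76)]
[[514.597   0.    316.424]
 [  0.    514.597 237.555]
 [  0.      0.      1.   ]] [[-0.87  -0.23   0.436  0.061]
 [-0.493  0.401 -0.772  0.766]
 [ 0.003 -0.887 -0.462  0.596]
 [ 0.     0.     0.     1.   ]]
scan_fixture [(0.83, array([299., 198.]), 12567)]
scan_head [(0.81, array([237., 188.]), 3744), (0.39, array([301., 198.]), 12642)]
cast_carrier [(0.79, array([213., 342.]),
[... 184 characters left out ...]
[339., 324.]), 517), (0.94, array([309., 254.]), 500), (0.84, array([285., 286.]), 396), (0.62, array([361., 295.]), 577)]
monomer_bottle [(0.93, array([187., 348.]), 559)]
dropper_bottle [(0.51, array([265., 255.]), 248), (0.33, array([187., 349.]), 526)]
{'time_s': 0.9, 'qpos': array([-1.222,  0.3  ,  1.521, -0.   ,  1.321, -0.067]), 'joint_vel': array([-0.   , -0.001, -0.001, -0.002,  0.   ,  0.001]), 'tau': array([ -0.003, -53.166, -35.291,   0.071,   0.021,  -0.   ]), 'ee_pos': array([ 0.222, -0.503,  0.205]), 'eef_rot': array([3.142, 0.   , 0.416]), 'force': array([-0.507,  0.099,  0.305]), 'moment': array([-0.011, -0.018,  0.026]), 'grip_force': 0.0, 'grip_width': 0.09426873052327682}
```

```bash
python3 - <<'E'
import cv2,numpy as np
t=cv2.imread('pics/t0.png');
cv2.imwrite('pics/t0c.png',cv2.resize(t[120:330,110:480],None,fx=2.16,fy=2.16,interpolation=cv2.INTER_CUBIC))
s=cv2.imread('pics/s0.png')
cv2.imwrite('pics/s0c.png',cv2.resize(s[160:400,90:460],None,fx=2.16,fy=2.16,interpolation=cv2.INTER_CUBIC))
E
```

```text
(no output)
```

View pics/t0c.png

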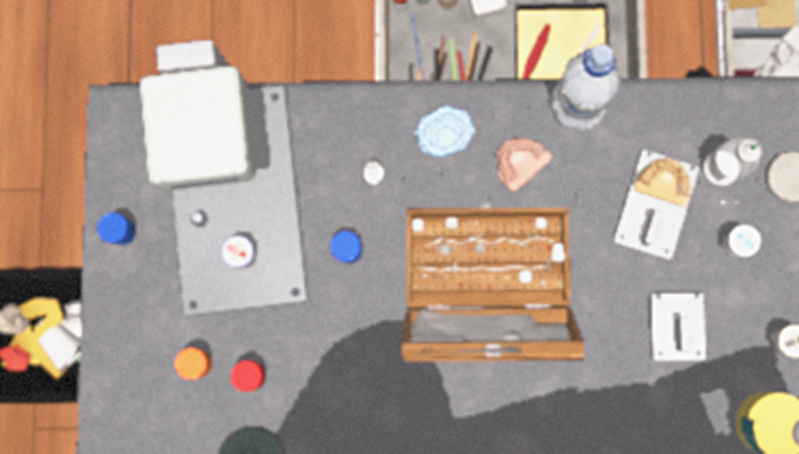

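View pics/s0c.png

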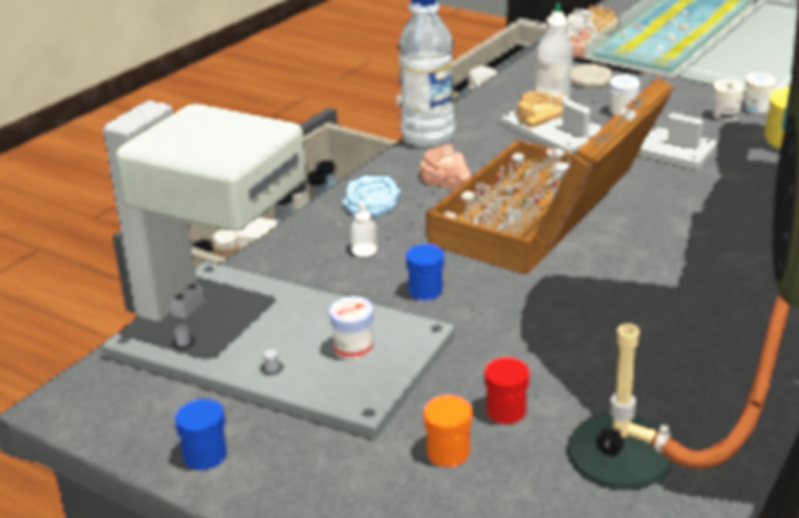

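The jar wanted is the white-lidded one on the bed, top px (220,236). Possible mix-ups: blue (163,226) and (270,233), orange (199,288), red (224,294), and jar_t4 (454,231). The cast carrier is the plate with the tan cast at about (413,215). The short carrier is at (425,273).

```bash
cat > m.py <<'E'
from h import *
from scipy.optimize import least_squares
np.set_printoptions(precision=4,suppress=True)
def fitpose(obs,x0):
    # obs: list of (picture, local pts, pixels); pose x,y,yaw on z=0
    def W(q,L):
        c,s=np.cos(q[2]),np.sin(q[2]);return np.c_[q[0]+c*L[:,0]-s*L[:,1],q[1]+s*L[:,0]+c*L[:,1],L[:,2]]
    f=lambda q:np.concatenate([(proj(p,W(q,np.array(L,float)))-np.array(px)).ravel() for p,L,px in obs])
    r=least_squares(f,x0,loss='soft_l1');return r.x,f(r.x),W
E
python3 - <<'E'
from m import *
t=shot('top');s=shot('side')
def sub(p,pts):
    g=cv2.cvtColor(p['color'],cv2.COLOR_BGR2GRAY);return cv2.cornerSubPix(g,np.float32(pts)[:,None],(3,3),(-1,-1),(3,40,.01))[:,0]
ct=lambda a:np.array(a)/2.16+[110,120]
cs=lambda a:np.array(a)/2.16+[90,160]
FL,FR,RR,RL=[-.15,.075,.015],[-.15,-.075,.015],[.12,-.075,.015],[.12,.075,.015]
a=ct([(187,313),(305,298),(285,86)]);b=cs([(375,430),(452,328),(105,345)])
a2,b2=sub(t,a),sub(s,b);print(np.c_[a,a2],np.c_[b,b2])
dw=[-.035,.044,.031]
A=np.vstack([a2,ct([(197,217)])]);B=np.vstack([b2,cs([(270,352)])])
for o in([(t,[FL,FR,RR,dw],A)],[(s,[FL,FR,RL,dw],B)],[(t,[FL,FR,RR,dw],A),(s,[FL,FR,RL,dw],B)]):
    q,r,W=fitpose(o,[.6,.17,.09]);print('fix',q,r)
v=t['color'].copy()
c,sn=np.cos(q[2]),np.sin(q[2])
jar=[d for d in ctrl.cut_out('jar',t)]
for d in jar: 
    X=on(t,d['centre'][::-1],.036+.0);print(d['conf'],d['centre'],X, 'fix',np.array([[c,sn],[-sn,c]])@(X[:2]-q[:2]))
# carrier
h,w=.06,.036
ca=ct([(642,150),(697,163),(670,258),(615,242)]);ca2=sub(t,ca);print(np.c_[ca,ca2])
Lc=[[h,w,.012],[h,-w,.012],[-h,-w,.012],[-h,w,.012]]
qc,r,_=fitpose([(t,Lc,ca2)],[.45,-.35,-.28]);print('car',qc,r)
def draw(img,p,W,q,poly,col):
    P=proj(p,W(q,np.array(poly)));cv2.polylines(img,[np.int32(P*16)],True,col,1,cv2.LINE_AA,4)
z=3;
out=[]
fin=[[-.055,.005,.048],[-.015,.005,.048],[-.015,-.005,.048],[-.055,-.005,.048]]
head=[[-.025,.052,.2],[-.025,-.052,.2],[.092,-.052,.2],[.092,.052,.2]]
for p,x0,y0,x1,y1 in((t,380,170,460,260),(t,165,135,265,275),(s,120,190,320,380),(s,310,190,390,250)):
    im=p['color'].copy()
    draw(im,p,W,q,[FL,FR,RR,RL],(0,255,0));draw(im,p,W,q,head,(0,0,255));draw(im,p,W,qc,Lc,(0,255,0));draw(im,p,W,qc,fin,(0,0,255))
    out.append(cv2.resize(im[y0:y1,x0:x1],(390,290),interpolation=cv2.INTER_CUBIC))
cv2.imwrite('pics/ov.png',np.vstack([np.hstack(out[:2]),np.hstack(out[2:])]))
E
```

```text
Traceback (most recent call last):
cv2.error: OpenCV(4.12.0) :-1: error: (-5:Bad argument) in function 'cornerSubPix'
> Overload resolution failed:
>  - Layout of the output array corners is incompatible with cv::Mat
>  - Expected Ptr<cv::UMat> for argument 'corners'
```

```bash
cat > fit.py <<'E'
from m import *
t=shot('top');s=shot('side')
def sub(p,pts):
    g=cv2.cvtColor(p['color'],cv2.COLOR_BGR2GRAY);return cv2.cornerSubPix(g,np.ascontiguousarray(np.float32(pts).reshape(-1,1,2)),(3,3),(-1,-1),(3,40,.01))[:,0]
ct=lambda a:np.array(a)/2.16+[110,120]
cs=lambda a:np.array(a)/2.16+[90,160]
FL,FR,RR,RL=[-.15,.075,.015],[-.15,-.075,.015],[.12,-.075,.015],[.12,.075,.015]
a=ct([(187,313),(305,298),(285,86)]);b=cs([(375,430),(452,328),(105,345)])
a2,b2=sub(t,a),sub(s,b);print(np.c_[a,a2],np.c_[b,b2])
dw=[-.035,.044,.031]
A=np.vstack([a2,ct([(197,217)])]);B=np.vstack([b2,cs([(270,352)])])
for o in([(t,[FL,FR,RR,dw],A)],[(s,[FL,FR,RL,dw],B)],[(t,[FL,FR,RR,dw],A),(s,[FL,FR,RL,dw],B)]):
    q,r,W=fitpose(o,[.6,.17,.09]);print('fix',q,r)
c,sn=np.cos(q[2]),np.sin(q[2])
jar=[d for d in ctrl.cut_out('jar',t)]
for d in jar: 
    X=on(t,d['centre'][::-1],.055);print(d['conf'],d['centre'],X, 'fix',np.array([[c,sn],[-sn,c]])@(X[:2]-q[:2]))
h,w=.06,.036
ca=ct([(642,150),(697,163),(670,258),(615,242)]);ca2=sub(t,ca);print(np.c_[ca,ca2])
Lc=[[h,w,.012],[h,-w,.012],[-h,-w,.012],[-h,w,.012]]
qc,r,_=fitpose([(t,Lc,ca2)],[.45,-.35,-.28]);print('car',qc,r)
def draw(img,p,W,q,poly,col):
    P=proj(p,W(q,np.array(poly)));cv2.polylines(img,[np.int32(P*16)],True,col,1,cv2.LINE_AA,4)
out=[]
fin=[[-.055,.005,.048],[-.015,.005,.048],[-.015,-.005,.048],[-.055,-.005,.048]]
head=[[-.025,.052,.2],[-.025,-.052,.2],[.092,-.052,.2],[.092,.052,.2]]
for p,x0,y0,x1,y1 in((t,380,170,460,260),(t,165,135,265,275),(s,120,190,320,380),(s,310,190,390,250)):
    im=p['color'].copy()
    draw(im,p,W,q,[FL,FR,RR,RL],(0,255,0));draw(im,p,W,q,head,(0,0,255));draw(im,p,W,qc,Lc,(0,255,0));draw(im,p,W,qc,fin,(0,0,255))
    out.append(cv2.resize(im[y0:y1,x0:x1],(390,290),interpolation=cv2.INTER_CUBIC))
cv2.imwrite('pics/ov.png',np.vstack([np.hstack(out[:2]),np.hstack(out[2:])]))
E
python3 fit.py
```

```text
[[196.5741 264.9074 196.5741 264.9074]
 [251.2037 257.963  250.6893 257.6267]
 [241.9444 159.8148 240.0156 159.3881]] [[263.6111 359.0741 263.2787 358.0759]
 [299.2593 311.8519 299.6656 310.5241]
 [138.6111 319.7222 137.8043 320.3913]]
fix [0.6314 0.1642 0.1282] [-1.1781  1.1526  2.0593  0.4035  0.2298 -1.5017 -0.3773 -0.3819]
fix [0.6271 0.164  0.1083] [ 0.1728  0.0565  1.2759 -0.3213 -1.7809 -0.9321 -0.0779  0.5289]
fix [0.629  0.1643 0.1196] [-1.7426  1.9124  1.5649  1.6467  0.6009 -0.4321 -0.555   0.4204  0.0905
 -0.6985  0.335  -1.1066 -2.7454 -0.6358 -0.6349  0.2438]
0.72 [235.3, 267.9] [0.5465 0.027  0.055 ] fix [-0.0983 -0.1264]
0.72 [289.3, 200.6] [0.4126 0.1949 0.055 ] fix [-0.2112  0.0563]
0.71 [294.4, 222.5] [0.3994 0.1401 0.055 ] fix [-0.2309  0.0034]
0.51 [235.4, 219.4] [0.5476 0.1497 0.055 ] fix [-0.0825 -0.0048]
0.49 [229.6, 161.5] [0.5641 0.2966 0.055 ] fix [-0.0486  0.1391]
[[407.2222 189.4444 407.5057 188.6582]
 [432.6852 195.463  435.4646 194.6449]
 [420.1852 239.4444 419.7864 239.7104]
 [394.7222 232.037  393.7903 230.9598]]
car [ 0.6047 -0.3532 -0.3382] [ 0.2431 -0.455  -1.7486  2.1268  0.4425 -0.2459  0.2273 -0.2468]
```

View pics/ov.png

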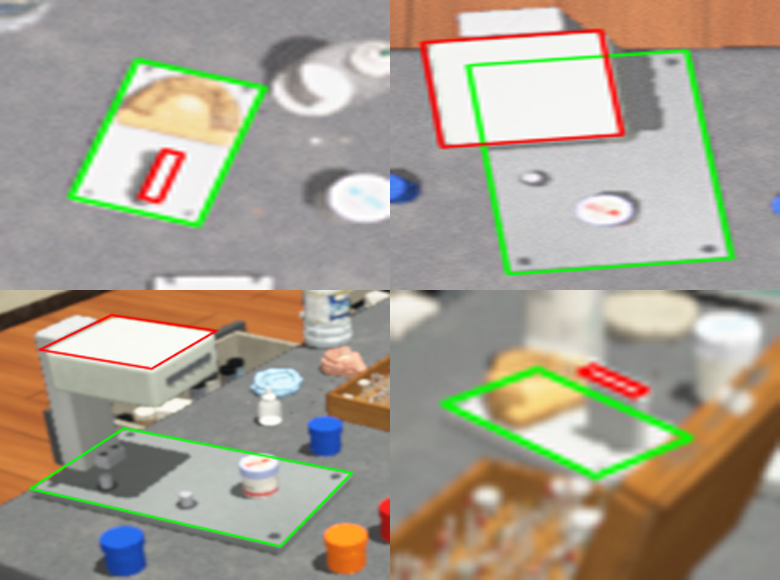

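Overlay fits well: bed, head, carrier plate and fin outlines coincide. The jar on the bed (top px 219,235) is white-lidded with red marks, as described, and stands on the plate. First move: over the jar.

Call:
{"method": "move_arm", "body": {"increments": [[1, 0.7, -0.58, 0, 0, 0, 0], [1, 0.7, -0.58, 0, 0, 0, 0], [1, 0.7, -0.58, 0, 0, 0, 0], [1, 0.7, -0.58, 0, 0, 0, 0], [1, 0.7, -0.58, 0, 0, 0, 0], [1, 0.7, -0.58, 0, 0, 0, 0], [1, 0.7, -0.58, 0, 0, 0, 0], [1, 0.7, -0.58, 0, 0, 0, 0], [1, 0.7, -0.58, 0, 0, 0, 0], [1, 0.7, -0.58, 0, 0, 0, 0], [1, 0.7, -0.58, 0, 0, 0, 0], [1, 0.7, -0.58, 0, 0, 0, 0], [1, 0.7, -0.58, 0, 0, 0, 0], [1, 0.7, -0.58, 0, 0, 0, 0], [1, 0.7, -0.58, 0, 0, 0, 0], [1, 0.7, -0.58, 0, 0, 0, 0], [1, 0, 0, 0, 0, 0, 0.1], [1, 0, 0, 0, 0, 0, 0.1], [1, 0, 0, 0, 0, 0, 0.1], [1, 0, 0, 0, 0, 0, 0]], "force": 20}}

```text
time_s: 3.15
ee_pos: [0.547, 0.1476, 0.2054]
eef_rot: [3.142, 0.0, 0.114]
force: [-0.5, 0.3, -0.0]
grip_width: 0.0942
grip_force: 0.0
```

```bash
cat >> m.py <<'E'
def togo(xyz,rpy=None,o=None):
    o=o or ctrl.get_obs();Rm=R.from_euler('xyz',o['eef_rot']);d=Rm.inv().apply(np.array(xyz)-o['ee_pos'])/.05
    rv=(Rm.inv()*R.from_euler('xyz',rpy)).as_rotvec() if rpy is not None else 0
    print('t',o['time_s'],'pos',o['ee_pos'],'rpy',o['eef_rot'],'F',o['force'],'w',o['grip_width'],'gf',o['grip_force'],'\nshift(50mm)',d,'rot',rv)
E
python3 - <<'E'
from m import *
s=shot('side')
for d in ctrl.cut_out('jar',s):
    m=d['mask'];v,u=np.nonzero(m);print(d['conf'],d['centre'],on(s,d['centre'][::-1],.037))
togo([.5476,.1497,.032],[np.pi,0,.12])
E
```

```text
0.95 [307.3, 253.1] [0.5522 0.1359 0.037 ]
0.85 [358.3, 295.6] [0.409  0.2174 0.037 ]
0.8 [284.2, 287.0] [0.54   0.0374 0.037 ]
0.79 [360.0, 185.6] [0.5608 0.3089 0.037 ]
0.75 [342.0, 321.3] [0.3928 0.1608 0.037 ]
0.15 [267.0, 258.0] [0.6293 0.0113 0.037 ]
t 3.25 pos [0.547  0.1475 0.2055] rpy [-3.1416 -0.      0.1187] F [-0.1499  0.001   0.0492] w 0.09443219289139394 gf 0.0 
shift(50mm) [ 0.0169 -0.0424  3.4691] rot [-0.     -0.     -0.0013]
```

Call:
{"method": "move_arm", "body": {"increments": [[1, 0.03, 0, 0.7, 0, 0, 0], [1, 0, 0, 0.7, 0, 0, 0], [1, 0, 0, 0.7, 0, 0, 0], [1, 0, 0, 0.7, 0, 0, 0], [1, 0, 0, 0.45, 0, 0, 0], [1, 0, 0, 0.2, 0, 0, 0], [0.2, 0, 0, 0, 0, 0, 0], [0.2, 0, 0, 0, 0, 0, 0], [0.2, 0, 0, 0, 0, 0, 0], [0.2, 0, 0, 0, 0, 0, 0], [0.2, 0, 0, 0, 0, 0, 0]], "force": 20}}

```text
time_s: 4.35
ee_pos: [0.5488, 0.1478, 0.0336]
eef_rot: [-3.141, -0.001, 0.116]
force: [0.4, 0.5, -1.3]
grip_width: 0.0572
grip_force: 0.0
```

Call:
{"method": "move_arm", "body": {"increments": [[0.2, 0, 0, 0, 0, 0, 0], [0.2, 0, 0, 0, 0, 0, 0], [0.2, 0, 0, 0, 0, 0, 0], [0.2, 0, 0, 0, 0, 0, 0], [0.2, 0, 0, 0, 0, 0, 0], [0.2, 0, 0, 0, 0, 0, 0]]}}

```text
time_s: 4.95
ee_pos: [0.5485, 0.1477, 0.033]
eef_rot: [-3.142, -0.0, 0.116]
force: [0.5, 0.9, 2.0]
grip_width: 0.0361
grip_force: 20.0
```

Call:
{"method": "move_arm", "body": {"increments": [[0.2, 0, 0, -0.5, 0, 0, 0], [0.2, 0, 0, -0.7, 0, 0, 0], [0.2, 0, 0, -0.7, 0, 0, 0], [0.2, -0.48, 0.42, 0, 0, 0, 0], [0.2, -0.48, 0.42, 0, 0, 0, 0], [0.2, -0.48, 0.42, 0, 0, 0, 0], [0.2, -0.48, 0.42, 0, 0, 0, 0], [0.2, -0.48, 0.43, 0, 0, 0, 0], [0.2, -0.48, 0.43, 0, 0, 0, 0], [0.2, 0, 0, 0, 0, 0, -0.145], [0.2, 0, 0, 0, 0, 0, -0.145], [0.2, 0, 0, 0, 0, 0, -0.145], [0.2, 0, 0, 0, 0, 0, -0.145], [0.2, 0, 0, 0, 0, 0, -0.145], [0.2, 0, 0, 0, 0, 0, -0.145], [0.2, 0, 0, 0, 0, 0, -0.145], [0.2, 0, 0, 0, 0, 0, -0.145], [0.2, 0, 0, 0, 0, 0, -0.145], [0.2, 0, 0, 0, 0, 0, -0.145]]}}

```text
time_s: 6.85
ee_pos: [0.4201, 0.0049, 0.1279]
eef_rot: [-3.141, 0.0, 1.572]
force: [-0.3, 0.1, -1.4]
grip_width: 0.0364
grip_force: 20.0
```

Call:
{"method": "move_arm", "body": {"increments": [[0.2, 0, 0, 0.6, 0, 0, 0], [0.2, 0, 0, 0.7, 0, 0, 0], [0.2, 0, 0, 0.4, 0, 0, 0], [0.2, 0, 0, 0.2, 0, 0, 0], [0.2, 0, 0, 0, 0, 0, 0]]}}

```text
time_s: 7.35
ee_pos: [0.4197, 0.0049, 0.0323]
eef_rot: [-3.14, -0.0, 1.566]
force: [-0.5, -0.2, -0.6]
grip_width: 0.0357
grip_force: 20.0
```

Call:
{"method": "move_arm", "body": {"increments": [[0.2, 0, 0, 0.2, 0, 0, 0], [0.2, 0, 0, 0.05, 0, 0, 0], [0.2, 0, 0, 0.02, 0, 0, 0], [0.2, 0, 0, 0, 0, 0, 0]]}}

```text
time_s: 7.75
ee_pos: [0.4203, 0.0049, 0.0197]
eef_rot: [3.141, 0.0, 1.566]
force: [-0.1, -0.2, 0.3]
grip_width: 0.0356
grip_force: 20.0
```

Call:
{"method": "move_arm", "body": {"increments": [[0.2, 0, 0, 0.02, 0, 0, 0], [0.2, 0, 0, 0.02, 0, 0, 0], [0.2, 0, 0, 0, 0, 0, 0]]}}

```text
time_s: 8.05
ee_pos: [0.4204, 0.0049, 0.0179]
eef_rot: [3.141, 0.0, 1.566]
force: [-2.2, -0.2, 6.7]
grip_width: 0.036
grip_force: 20.0
```

Call:
{"method": "move_arm", "body": {"increments": [[0.65, 0, 0, 0, 0, 0, 0], [0.65, 0, 0, 0, 0, 0, 0], [0.65, 0, 0, 0, 0, 0, 0], [0.65, 0, 0, 0, 0, 0, 0], [0.65, 0, 0, -0.3, 0, 0, 0], [0.65, 0, 0, -0.7, 0, 0, 0], [0.6, 0, 0, -1, 0, 0, 0], [0.6, 0, 0, -1, 0, 0, 0], [0.6, 0, 0, -1, 0, 0, 0], [0.6, 0, 0, 0, 0, 0, 0]]}}

```text
time_s: 9.05
ee_pos: [0.4222, 0.0048, 0.2234]
eef_rot: [3.132, 0.001, 1.566]
force: [-0.6, 0.0, -0.9]
grip_width: 0.0562
grip_force: 0.0
```

```bash
python3 - <<'E'
from m import *
t=shot('top');s=shot('side','s1.png')
cv2.imwrite('pics/s1c.png',cv2.resize(s['color'][150:400,90:490],(800,500)))
print([(round(d['conf'],2),np.round(d['centre']),on(s,d['centre'][::-1],.0215)) for d in ctrl.cut_out('jar',s)])
for n in('monomer_bottle','jar'):
  print([(round(d['conf'],2),on(t,d['centre'][::-1],.043 if n=='jar' else .08)) for d in ctrl.cut_out(n,t)])
q=[.6047,-.3532,-.3382];c,sn=np.cos(q[2]),np.sin(q[2])
togo([q[0]-.028*c,q[1]-.028*sn,.205],[np.pi,0,q[2]])
E
```

```text
[(0.96, array([286., 286.]), array([0.5512, 0.0243, 0.0215])), (0.81, array([360., 296.]), array([0.4158, 0.2046, 0.0215])), (0.68, array([359., 183.]), array([0.5803, 0.2958, 0.0215])), (0.63, array([339., 323.]), array([0.4039, 0.1356, 0.0215])), (0.61, array([296., 348.]), array([ 0.4244, -0.0069,  0.0215]))]
[(0.16, array([0.6377, 0.1664, 0.08  ]))]
[(0.59, array([0.5709, 0.2956, 0.043 ])), (0.55, array([0.4147, 0.199 , 0.043 ]))]
t 9.3 pos [0.4195 0.005  0.216 ] rpy [-3.1389 -0.0002  1.5658] F [ 0.0884 -0.2313 -0.0676] w 0.0566649993429552 gf 0.0 
shift(50mm) [-6.9615  3.2102  0.2109] rot [-0.002   0.0024  1.904 ]
```

View pics/s1c.png

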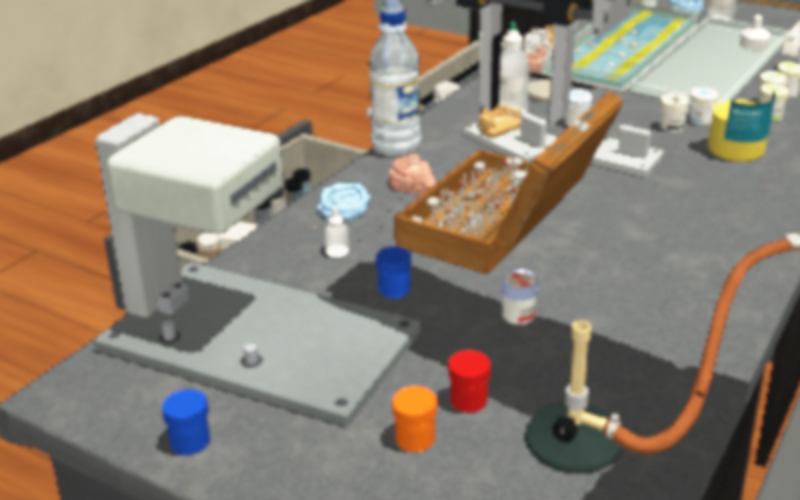

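The jar stands upright on the worktop (crop px 520,297). Next, above the fin.

Call:
{"method": "move_arm", "body": {"increments": [[0.6, -0.77, 0.36, 0, 0, 0, 0], [0.6, -0.77, 0.36, 0, 0, 0, 0], [0.6, -0.77, 0.36, 0, 0, 0, 0], [0.6, -0.77, 0.36, 0, 0, 0, 0], [0.6, -0.77, 0.36, 0, 0, 0, 0], [0.6, -0.77, 0.36, 0, 0, 0, 0], [0.6, -0.77, 0.35, 0, 0, 0, 0], [0.6, -0.77, 0.35, 0, 0, 0, 0], [0.6, -0.77, 0.35, 0, 0, 0, 0]]}}

```text
time_s: 10.2
ee_pos: [0.579, -0.3439, 0.2154]
eef_rot: [-3.139, -0.002, 1.566]
force: [0.0, -0.2, 0.2]
grip_width: 0.0564
grip_force: 0.0
```

Call:
{"method": "move_arm", "body": {"increments": [[0.6, 0, 0, 0, 0, 0, 0.146], [0.6, 0, 0, 0, 0, 0, 0.146], [0.6, 0, 0, 0, 0, 0, 0.146], [0.6, 0, 0, 0, 0, 0, 0.146], [0.6, 0, 0, 0, 0, 0, 0.146], [0.6, 0, 0, 0, 0, 0, 0.146], [0.6, 0, 0, 0, 0, 0, 0.146], [0.6, 0, 0, 0, 0, 0, 0.146], [0.6, 0, 0, 0, 0, 0, 0.146], [0.6, 0, 0, 0, 0, 0, 0.146], [0.6, 0, 0, 0, 0, 0, 0.146], [0.6, 0, 0, 0, 0, 0, 0.146], [0.6, 0, 0, 0, 0, 0, 0.146], [0.6, 0, 0, 0, 0, 0, 0]]}}

```text
time_s: 11.6
ee_pos: [0.5786, -0.3422, 0.2156]
eef_rot: [-3.141, 0.003, -0.335]
force: [0.5, 0.1, -0.6]
grip_width: 0.0567
grip_force: 0.0
```

```bash
python3 - <<'E'
from m import *
q=[.6047,-.3532,-.3382];c,sn=np.cos(q[2]),np.sin(q[2])
togo([q[0]-.028*c,q[1]-.028*sn,.018],[np.pi,0,q[2]])
print(ctrl.get_obs()['qpos'])
s=shot('side');print([(round(d['conf'],2),np.round(d['centre'])) for d in ctrl.cut_out('fin',s)])
cv2.imwrite('pics/s2c.png',cv2.resize(s['color'][100:280,280:480],(800,720))[:600])
E
```

```text
t 11.6 pos [ 0.5786 -0.3422  0.2156] rpy [-3.1409  0.0026 -0.3348] F [ 0.4788  0.1007 -0.5563] w 0.056711380228041626 gf 0.0 
shift(50mm) [0.0151 0.0362 3.9522] rot [-0.0006  0.0026  0.0034]
[-0.5886  0.578   1.1038 -0.      1.4625  1.317 ]
[(0.93, array([215., 346.])), (0.16, array([299., 197.]))]
```

View pics/s2c.png

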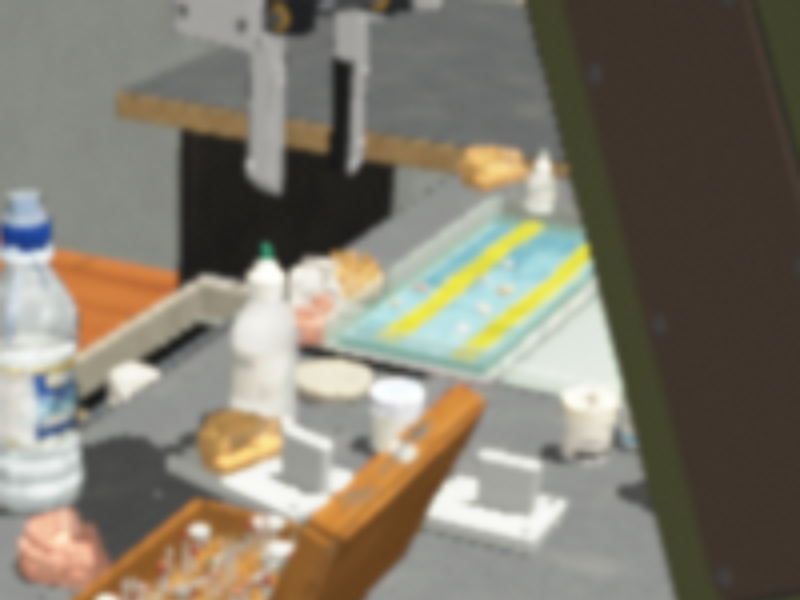

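Call:
{"method": "move_arm", "body": {"increments": [[0.6, -0.02, 0.04, 0.7, 0, 0, 0], [0.6, 0, 0, 0.7, 0, 0, 0], [0.6, 0, 0, 0.7, 0, 0, 0], [0.6, 0, 0, 0.5, 0, 0, 0], [0.6, 0, 0, 0.5, 0, 0, 0], [0.6, 0, 0, 0.4, 0, 0, 0], [0.6, 0, 0, 0.3, 0, 0, 0], [0.6, 0, 0, 0.1, 0, 0, 0], [0.6, 0, 0, 0, 0, 0, 0]]}}

```text
time_s: 12.6
ee_pos: [0.5772, -0.3439, 0.0221]
eef_rot: [-3.141, 0.001, -0.331]
force: [-0.1, -0.1, -0.6]
grip_width: 0.0564
grip_force: 0.0
```

Call:
{"method": "move_arm", "body": {"increments": [[0.6, 0, 0, 0.07, 0, 0, 0], [0.05, 0, 0, 0, 0, 0, 0], [0.05, 0, 0, 0, 0, 0, 0], [0.05, 0, 0, 0, 0, 0, 0], [0.05, 0, 0, 0, 0, 0, 0], [0.05, 0, 0, 0, 0, 0, 0], [0.05, 0, 0, 0, 0, 0, 0], [0.05, 0, 0, 0, 0, 0, 0], [0.05, 0, 0, 0, 0, 0, 0], [0.05, 0, 0, 0, 0, 0, 0], [0.05, 0, 0, 0, 0, 0, 0]], "force": 50}}

```text
time_s: 13.7
ee_pos: [0.5773, -0.3439, 0.019]
eef_rot: [-3.142, -0.0, -0.332]
force: [-0.1, -0.3, 0.7]
grip_width: 0.0097
grip_force: 50.0
```

Call:
{"method": "move_arm", "body": {"increments": [[0.05, 0, 0, -0.1, 0, 0, 0], [0.05, 0, 0, -0.3, 0, 0, 0], [0.05, 0, 0, -0.5, 0, 0, 0], [0.05, 0, 0, -0.6, 0, 0, 0], [0.05, 0, 0, -0.6, 0, 0, 0], [0.05, 0, 0, -0.6, 0, 0, 0], [0.05, 0, 0, -0.6, 0, 0, 0], [0.05, 0, 0, -0.5, 0, 0, 0], [0.05, 0, 0, -0.3, 0, 0, 0], [0.05, 0, 0, 0, 0, 0, 0]]}}

```text
time_s: 14.7
ee_pos: [0.5778, -0.3443, 0.2274]
eef_rot: [3.14, -0.004, -0.332]
force: [0.1, -0.2, -2.8]
grip_width: 0.0097
grip_force: 50.0
```

```bash
cat >> m.py <<'E'
F=np.array([.629,.1643,.12])
def fx(x,y,z,F=F): c,s=np.cos(F[2]),np.sin(F[2]);return [F[0]+c*x-s*y,F[1]+s*x+c*y,z]
def infx(p,F=F): c,s=np.cos(F[2]),np.sin(F[2]);d=np.array(p[:2])-F[:2];return np.array([c*d[0]+s*d[1],-s*d[0]+c*d[1],p[2]])
E
python3 - <<'E'
from m import *
togo(fx(-.115,-.005,.2),[np.pi,0,.12])
E
```

```text
t 14.7 pos [ 0.5778 -0.3443  0.2274] rpy [ 3.1403 -0.0045 -0.3322] F [ 0.1154 -0.1751 -2.7744] w 0.009692191421636723 gf 49.99782621860504 
shift(50mm) [-4.3761 -8.8553  0.5182] rot [ 0.0022 -0.0041 -0.4522]
```

Call:
{"method": "move_arm", "body": {"increments": [[0.05, 0, 0, 0, 0, 0, -0.05], [0.05, 0, 0, 0, 0, 0, -0.1], [0.05, 0, 0, 0, 0, 0, -0.1], [0.05, 0, 0, 0, 0, 0, -0.1], [0.05, 0, 0, 0, 0, 0, -0.1], [0.05, 0, 0, 0, 0, 0, 0], [0.05, 0, 0, 0, 0, 0, 0]]}}

```text
time_s: 15.4
ee_pos: [0.5771, -0.3438, 0.2234]
eef_rot: [-3.141, 0.001, 0.115]
force: [0.5, -0.2, -3.4]
grip_width: 0.0097
grip_force: 50.0
```

```bash
python3 - <<'E'
from m import *
togo(fx(-.165,-.005,.225),[np.pi,0,.12])
E
```

```text
t 15.4 pos [ 0.5771 -0.3438  0.2234] rpy [-3.141   0.0007  0.1148] F [ 0.4608 -0.1825 -3.4165] w 0.009722463649084953 gf 49.997647404670715 
shift(50mm) [-1.1043 -9.8595 -0.0252] rot [-0.0006  0.0007 -0.0052]
```

Call:
{"method": "move_arm", "body": {"increments": [[0.05, -0.05, -0.2, 0, 0, 0, 0], [0.05, -0.07, -0.4, 0, 0, 0, 0], [0.05, -0.07, -0.62, 0, 0, 0, 0], [0.05, -0.07, -0.62, 0, 0, 0, 0], [0.05, -0.07, -0.62, 0, 0, 0, 0], [0.05, -0.07, -0.62, 0, 0, 0, 0], [0.05, -0.07, -0.62, 0, 0, 0, 0], [0.05, -0.07, -0.62, 0, 0, 0, 0], [0.05, -0.07, -0.62, 0, 0, 0, 0], [0.05, -0.07, -0.62, 0, 0, 0, 0], [0.05, -0.07, -0.62, 0, 0, 0, 0], [0.05, -0.07, -0.62, 0, 0, 0, 0], [0.05, -0.07, -0.62, 0, 0, 0, 0], [0.05, -0.07, -0.62, 0, 0, 0, 0], [0.05, -0.07, -0.62, 0, 0, 0, 0], [0.05, -0.07, -0.62, 0, 0, 0, 0], [0.05, 0, -0.4, 0, 0, 0, 0], [0.05, 0, -0.2, 0, 0, 0, 0], [0.05, 0, 0, 0, 0, 0, 0], [0.05, 0, 0, 0, 0, 0, 0]]}}

```text
time_s: 17.4
ee_pos: [0.4647, 0.1395, 0.2239]
eef_rot: [3.141, 0.0, 0.117]
force: [-0.5, -0.1, -3.8]
grip_width: 0.0097
grip_force: 50.0
```

```bash
python3 - <<'E'
from m import *
togo(fx(-.165,-.005,.06),[np.pi,0,.12])
s=shot('side');t=shot('top')
cv2.imwrite('pics/s3.png',np.vstack([cv2.resize(s['color'][150:390,90:410],(480,360))[60:],cv2.resize(t['color'][130:290,150:310],(480,480))[:300]]))
E
```

```text
t 17.4 pos [0.4647 0.1395 0.2239] rpy [3.1414 0.0002 0.1168] F [-0.5032 -0.062  -3.759 ] w 0.009663233793076653 gf 49.99773859977722 
shift(50mm) [0.0213 0.0009 3.2774] rot [ 0.0002  0.0002 -0.0032]
```

View pics/s3.png

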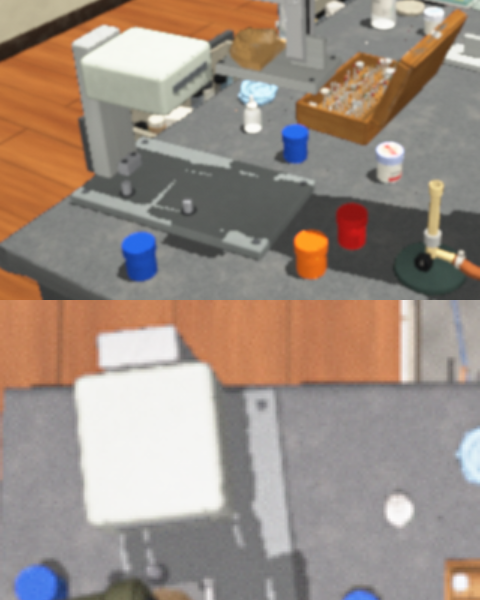

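Carrier is held level in front of the head (side view px ~250,60). Red and orange jars lie in front, so I stay above them while lowering.

Call:
{"method": "move_arm", "body": {"increments": [[0.05, 0, 0, 0.2, 0, 0, 0], [0.05, 0, 0, 0.4, 0, 0, 0], [0.05, 0, 0, 0.6, 0, 0, 0], [0.05, 0, 0, 0.6, 0, 0, 0], [0.05, 0, 0, 0.6, 0, 0, 0], [0.05, 0, 0, 0.4, 0, 0, 0], [0.05, 0, 0, 0.2, 0, 0, 0], [0.05, 0, 0, 0, 0, 0, 0], [0.05, 0.2, 0, 0, 0, 0, 0], [0.05, 0.25, 0, 0, 0, 0, 0], [0.05, 0.25, 0, 0, 0, 0, 0], [0.05, 0.1, 0, 0, 0, 0, 0], [0.05, 0, 0, 0.1, 0, 0, 0], [0.05, 0, 0, 0.2, 0, 0, 0], [0.05, 0, 0, 0.2, 0, 0, 0], [0.05, 0, 0, 0.1, 0, 0, 0], [0.05, 0, 0, 0, 0, 0, 0], [0.05, 0, 0, 0, 0, 0, 0]]}}

```text
time_s: 19.3
ee_pos: [0.5043, 0.1449, 0.044]
eef_rot: [-3.142, 0.0, 0.118]
force: [0.5, 0.6, -3.5]
grip_width: 0.0098
grip_force: 50.0
```

```bash
python3 - <<'E'
from m import *
togo(fx(-.125,-.005,.034),[np.pi,0,.12]);o=ctrl.get_obs();print(infx(o['ee_pos']))
E
```

```text
t 19.3 pos [0.5043 0.1449 0.044 ] rpy [-3.1416  0.0001  0.1178] F [ 0.5233  0.6428 -3.5312] w 0.00980339819108797 gf 49.997801184654236 
shift(50mm) [0.0221 0.0132 0.199 ] rot [-0.      0.0001 -0.0022]
[-0.1261 -0.0043  0.044 ]
```

Call:
{"method": "move_arm", "body": {"increments": [[0.05, 0, 0, 0.08, 0, 0, 0], [0.05, 0, 0, 0.06, 0, 0, 0], [0.05, 0, 0, 0.04, 0, 0, 0], [0.05, 0, 0, 0, 0, 0, 0]]}}

```text
time_s: 19.7
ee_pos: [0.5042, 0.1448, 0.0346]
eef_rot: [3.142, 0.001, 0.118]
force: [0.2, -0.9, -3.1]
grip_width: 0.0097
grip_force: 50.0
```

Call:
{"method": "move_arm", "body": {"increments": [[0.05, 0, 0, 0.02, 0, 0, 0], [0.05, 0, 0, 0.02, 0, 0, 0], [0.05, 0, 0, 0, 0, 0, 0]]}}

```text
time_s: 20.0
ee_pos: [0.5045, 0.1449, 0.0339]
eef_rot: [-3.142, -0.001, 0.118]
force: [-6.1, -0.8, 9.1]
grip_width: 0.0093
grip_force: 50.0
```

Call:
{"method": "move_arm", "body": {"increments": [[0.4, 0, 0, 0, 0, 0, 0], [0.4, 0, 0, 0, 0, 0, 0], [0.4, 0, 0, 0, 0, 0, 0], [0.4, 0, 0, 0, 0, 0, 0], [0.4, 0, 0, -0.2, 0, 0, 0], [0.4, 0, 0, -0.4, 0, 0, 0], [0.4, 0, 0, -0.5, 0, 0, 0], [0.4, 0, 0, 0, 0, 0.145, 0], [0.4, 0, 0, 0, 0, 0.145, 0], [0.4, 0, 0, 0, 0, 0.145, 0], [0.4, 0, 0, 0, 0, 0.145, 0], [0.4, 0, 0, 0, 0, 0.145, 0], [0.4, 0, 0, 0, 0, 0, 0]]}}

```text
time_s: 21.3
ee_pos: [0.5068, 0.1374, 0.0899]
eef_rot: [3.118, -0.636, 0.115]
force: [1.2, -0.5, 1.8]
grip_width: 0.0374
grip_force: 0.0
```

```bash
python3 - <<'E'
from m import *
o=ctrl.get_obs();print(infx(o['ee_pos']),o['qpos'])
togo(fx(-.112,-.004,.040))
s=shot('side');t=shot('top')
cv2.imwrite('pics/s4.png',np.vstack([cv2.resize(s['color'][190:370,120:360],(480,360))[60:],cv2.resize(t['color'][130:290,150:310],(480,480))[100:400]]))
for p in(t,s): print([(round(d['conf'],2),np.round(d['centre'])) for d in ctrl.cut_out('cast_carrier',p)])
E
```

```text
[-0.1245 -0.0121  0.0899] [ 0.2474  0.1532  2.1608 -0.479   0.2225  2.1464]
t 21.3 pos [0.5068 0.1374 0.0899] rpy [ 3.118  -0.6362  0.1152] F [ 1.2163 -0.5327  1.774 ] w 0.03743866672381783 gf 0.0 
shift(50mm) [-0.3927 -0.1852  0.9468] rot 0
[(0.67, array([273., 423.])), (0.63, array([239., 223.]))]
[(0.74, array([319., 257.]))]
```

View pics/s4.png

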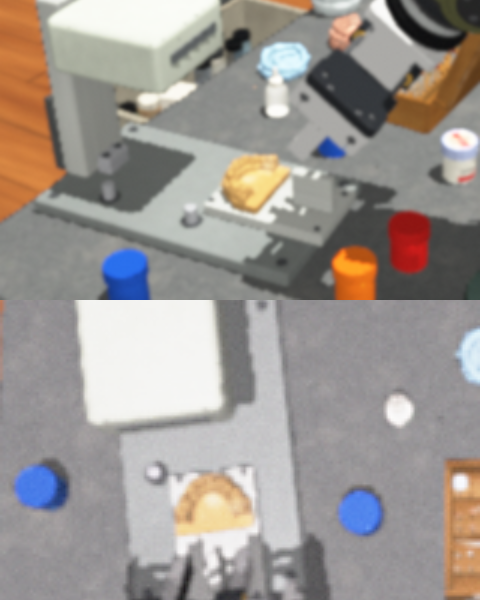

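Call:
{"method": "move_arm", "body": {"increments": [[0.4, 0, 0, 0, 0, 0, 0], [0.4, 0, 0, 0, 0, 0, 0], [0.4, 0, 0, 0, 0, 0, 0]]}}

```text
time_s: 21.8
ee_pos: [0.5076, 0.1377, 0.0897]
eef_rot: [3.119, -0.635, 0.114]
force: [-0.2, -0.3, -0.4]
grip_width: 0.0381
grip_force: 0.0
```

```bash
cat > st.py <<'E'
from m import *
import sys
a=list(map(float,sys.argv[1:]))
o=ctrl.get_obs();print(infx(o['ee_pos']),o['qpos'])
Rt=R.from_euler('z',.12)*R.from_euler('y',-a[3])*R.from_euler('x',np.pi)
togo(fx(*a[:3]),Rt.as_euler('xyz'),o)
Rm=R.from_euler('xyz',o['eef_rot']);print('toolz in fix',(R.from_euler('z',-.12)*Rm).as_matrix()[:,2],'y',(R.from_euler('z',-.12)*Rm).as_matrix()[:,1])
E
python3 st.py -.112 -.004 .04 .70
```

```text
[-0.1237 -0.0118  0.0897] [ 0.2471  0.1552  2.1584 -0.4718  0.2228  2.1397]
t 21.8 pos [0.5076 0.1377 0.0897] rpy [ 3.1194 -0.6354  0.1144] F [-0.2461 -0.2963 -0.3584] w 0.03807757551939921 gf 0.0 
shift(50mm) [-0.4027 -0.1788  0.9349] rot [ 0.0256  0.0647 -0.0037]
toolz in fix [ 0.5932 -0.0255 -0.8047] y [-0.0187 -0.9997  0.0178]
```

Call:
{"method": "move_arm", "body": {"increments": [[0.4, 0, -0.1, 0, 0.013, 0, 0], [0.4, 0, -0.08, 0, 0.013, 0.02, 0], [0.4, 0, 0, 0, 0, 0.02, 0], [0.4, 0, 0, 0, 0, 0.02, 0], [0.4, 0, 0, 0, 0, 0, 0]]}}

```text
time_s: 22.3
ee_pos: [0.5063, 0.1466, 0.0893]
eef_rot: [-3.138, -0.695, 0.115]
force: [-0.2, -0.8, 0.3]
grip_width: 0.0379
grip_force: 0.0
```

```bash
python3 st.py -.112 -.004 .04 .70
```

```text
[-0.124  -0.0029  0.0893] [ 0.2574  0.1543  2.1947 -0.7116  0.1345  2.3878]
t 22.3 pos [0.5063 0.1466 0.0893] rpy [-3.1381 -0.6952  0.1148] F [-0.1562 -0.8486  0.3109] w 0.03790795829599351 gf 0.0 
shift(50mm) [-0.4472  0.0247  0.9102] rot [-0.0001  0.0048 -0.004 ]
toolz in fix [ 0.6405  0.0002 -0.768 ] y [-0.003  -1.     -0.0027]
```

Call:
{"method": "move_arm", "body": {"increments": [[0.4, 0, 0, 0, 0, -0.05, 0], [0.4, 0, 0, 0, 0, -0.05, 0], [0.4, 0, 0, 0, 0, -0.05, 0], [0.4, 0, 0, 0, 0, -0.05, 0], [0.4, 0, 0, 0, 0, 0, 0]]}}

```text
time_s: 22.8
ee_pos: [0.5079, 0.1463, 0.0905]
eef_rot: [-3.14, -0.509, 0.114]
force: [0.0, -0.0, 0.5]
grip_width: 0.0377
grip_force: 0.0
```

```bash
python3 st.py -.117 -.004 .037 .50
```

```text
[-0.1224 -0.0034  0.0905] [ 0.242   0.1751  2.0725 -0.1581  0.3922  1.8288]
t 22.8 pos [0.5079 0.1463 0.0905] rpy [-3.1396 -0.5094  0.1142] F [ 0.0239 -0.0244  0.5309] w 0.03765426155827279 gf 0.0 
shift(50mm) [-0.4267  0.0133  0.9868] rot [ 0.0008 -0.0094 -0.0051]
toolz in fix [ 0.4877 -0.0009 -0.873 ] y [-0.0049 -1.     -0.0017]
```

Well conditioned now. Descend and grip the fin.

Call:
{"method": "move_arm", "body": {"increments": [[0.4, -0.1, 0.01, 0.2, 0, 0, 0], [0.4, -0.1, 0, 0.25, 0, 0, 0], [0.4, -0.1, 0, 0.25, 0, 0, 0], [0.4, -0.1, 0, 0.2, 0, 0, 0], [0.4, -0.03, 0, 0.07, 0, 0, 0], [0.4, 0, 0, 0, 0, 0, 0], [0.03, 0, 0, 0, 0, 0, 0], [0.03, 0, 0, 0, 0, 0, 0], [0.03, 0, 0, 0, 0, 0, 0], [0.03, 0, 0, 0, 0, 0, 0], [0.03, 0, 0, 0, 0, 0, 0], [0.03, 0, 0, 0, 0, 0, 0], [0.03, 0, 0, 0, 0, 0, 0]], "force": 15}}

```text
time_s: 24.1
ee_pos: [0.512, 0.1459, 0.0372]
eef_rot: [-3.141, -0.51, 0.114]
force: [-2.7, -1.2, 6.3]
grip_width: 0.01
grip_force: 15.0
```

```bash
python3 st.py -.05 -.004 .037 .50
```

```text
[-0.1184 -0.0043  0.0372] [ 0.2396  0.2956  2.0897 -0.241   0.2568  1.9137]
t 24.1 pos [0.512  0.1459 0.0372] rpy [-3.1412 -0.5098  0.1143] F [-2.6764 -1.1907  6.2687] w 0.01001034422310281 gf 14.999894052743912 
shift(50mm) [ 1.1923 -0.013   0.6708] rot [ 0.0024 -0.0098 -0.005 ]
toolz in fix [ 0.488  -0.0024 -0.8728] y [-0.0055 -1.     -0.0003]
```

Call:
{"method": "move_arm", "body": {"increments": [[0.03, 0.07, 0, 0.037, 0, 0, 0], [0.03, 0.134, 0, 0.075, 0, 0, 0], [0.03, 0.134, 0, 0.075, 0, 0, 0], [0.03, 0.134, 0, 0.075, 0, 0, 0], [0.03, 0.134, 0, 0.075, 0, 0, 0], [0.03, 0.134, 0, 0.075, 0, 0, 0], [0.03, 0.134, 0, 0.075, 0, 0, 0], [0.03, 0.134, 0, 0.075, 0, 0, 0], [0.03, 0.134, 0, 0.075, 0, 0, 0], [0.03, 0.134, 0, 0.075, 0, 0, 0], [0.03, 0.07, 0, 0.037, 0, 0, 0], [0.03, 0, 0, 0, 0, 0, 0]]}}

```text
time_s: 25.3
ee_pos: [0.5889, 0.1547, 0.0372]
eef_rot: [-3.141, -0.51, 0.114]
force: [2.9, 0.3, 1.0]
grip_width: 0.0101
grip_force: 15.0
```

```bash
python3 st.py -.041 -.004 .037 .70
```

```text
[-0.041  -0.0047  0.0372] [ 0.2193  0.4281  1.8887 -0.1617  0.3208  1.8163]
t 25.3 pos [0.5889 0.1547 0.0372] rpy [-3.1411 -0.5102  0.1141] F [2.8723 0.3389 1.0334] w 0.010077621935382279 gf 15.000072419643402 
shift(50mm) [-0.0029 -0.0145  0.0034] rot [ 0.0028  0.1898 -0.0049]
toolz in fix [ 0.4884 -0.0023 -0.8726] y [-0.0056 -1.     -0.0004]
```

Call:
{"method": "move_arm", "body": {"increments": [[0.3, 0, 0, 0, 0, 0, 0], [0.3, 0, 0, 0, 0, 0, 0], [0.3, 0, 0, -0.02, 0, 0, 0], [0.3, 0, 0, 0, 0, 0.04, 0], [0.3, 0, 0, 0, 0, 0.04, 0], [0.3, 0, 0, 0, 0, 0.04, 0], [0.3, 0, 0, 0, 0, 0.04, 0], [0.3, 0, 0, 0, 0, 0.02, 0], [0.3, 0, 0, 0, 0, 0, 0]]}}

```text
time_s: 26.2
ee_pos: [0.5879, 0.1534, 0.0379]
eef_rot: [3.13, -0.676, 0.128]
force: [-0.1, -0.6, -0.1]
grip_width: 0.0283
grip_force: 0.0
```

```bash
python3 st.py -.041 -.004 .038 .70
python3 - <<'E'
from m import *
s=shot('side');t=shot('top')
cv2.imwrite('pics/s5.png',np.vstack([cv2.resize(s['color'][200:350,120:320],(640,480))[:400],cv2.resize(t['color'][195:260,170:290],(640,347))])[:600] if 0 else cv2.resize(s['color'][200:350,120:320],(800,600),interpolation=cv2.INTER_CUBIC))
E
```

```text
[-0.0421 -0.0059  0.0379] [ 0.2281  0.4147  1.9957 -0.9019  0.0949  2.5491]
t 26.2 pos [0.5879 0.1534 0.0379] rpy [ 3.1299 -0.6757  0.1276] F [-0.1286 -0.627  -0.1255] w 0.02825515503775498 gf 0.0 
shift(50mm) [ 0.0182 -0.0375  0.0117] rot [0.0068 0.0243 0.006 ]
toolz in fix [ 0.6255 -0.0069 -0.7802] y [ 0.0003 -1.      0.0091]
```

View pics/s5.png

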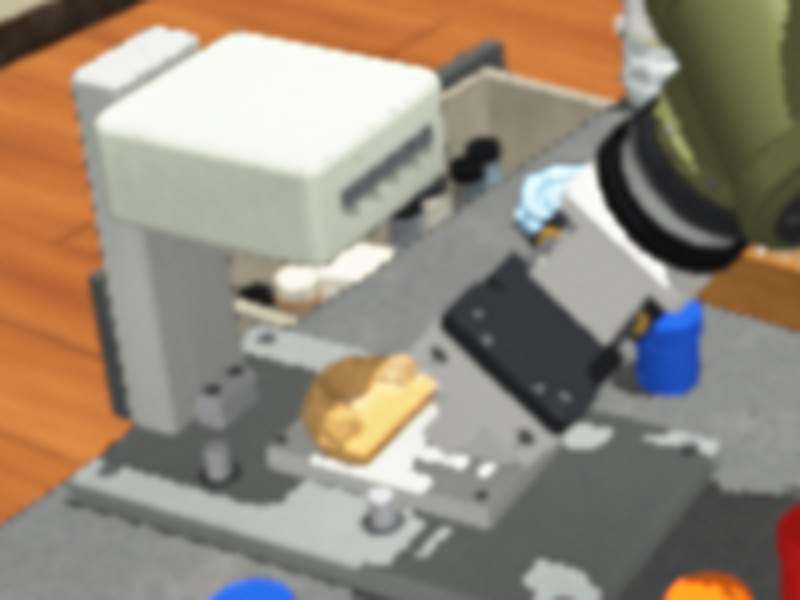

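Carrier lies flat, its side just clear of the front dowel (crop px 380,500). The wrist is near a joint limit, so I'll lean less and grip further to the front of the fin, which keeps the head clearance.

Call:
{"method": "move_arm", "body": {"increments": [[0.3, -0.01, -0.01, -0.01, 0, -0.03, 0], [0.3, -0.04, -0.01, -0.02, 0, -0.03, 0], [0.3, -0.04, -0.01, -0.03, 0, -0.03, 0], [0.3, -0.04, 0, -0.03, 0.007, -0.01, 0.006], [0.3, -0.04, 0, -0.03, 0, 0, 0], [0.3, 0, 0, 0, 0, 0, 0]]}}

```text
time_s: 26.9
ee_pos: [0.5782, 0.1532, 0.0383]
eef_rot: [-3.132, -0.585, 0.1]
force: [0.5, -0.1, -0.2]
grip_width: 0.0279
grip_force: 0.0
```

```bash
python3 st.py -.051 -.0047 .038 .58
```

```text
[-0.0518 -0.0049  0.0383] [ 0.2245  0.3995  1.9665 -0.298   0.2015  1.9669]
t 26.9 pos [0.5782 0.1532 0.0383] rpy [-3.1317 -0.5853  0.1   ] F [ 0.4704 -0.0879 -0.1802] w 0.027910482107027436 gf 0.0 
shift(50mm) [ 0.01   -0.0043  0.0133] rot [ 0.0011 -0.0054 -0.0167]
toolz in fix [ 0.5525 -0.0012 -0.8335] y [-0.0145 -0.9999 -0.0082]
```

Call:
{"method": "move_arm", "body": {"increments": [[0.03, 0, 0, 0, 0, 0, -0.012], [0.03, 0, 0, 0, 0, 0, 0], [0.03, 0, 0, 0, 0, 0, 0], [0.03, 0, 0, 0, 0, 0, 0], [0.03, 0, 0, 0, 0, 0, 0], [0.03, 0.05, 0, 0.033, 0, 0, 0], [0.03, 0.1, 0, 0.066, 0, 0, 0], [0.03, 0.1, 0, 0.066, 0, 0, 0], [0.03, 0.1, 0, 0.066, 0, 0, 0], [0.03, 0.1, 0, 0.066, 0, 0, 0], [0.03, 0.03, 0, 0.02, 0, 0, 0], [0.03, 0, 0, 0, 0, 0, 0]], "force": 15}}

```text
time_s: 28.1
ee_pos: [0.6072, 0.1566, 0.0382]
eef_rot: [3.14, -0.586, 0.12]
force: [0.5, 0.2, -1.8]
grip_width: 0.0099
grip_force: 15.0
```

```bash
python3 st.py -.013 -.0047 .038 .58
```

```text
[-0.0225 -0.0051  0.0382] [ 0.218   0.4482  1.8888 -0.2483  0.2282  1.8942]
t 28.1 pos [0.6072 0.1566 0.0382] rpy [ 3.1398 -0.5856  0.1205] F [ 0.5156  0.1731 -1.8131] w 0.00992739335803816 gf 15.000070631504059 
shift(50mm) [ 0.1563 -0.0071  0.1088] rot [ 0.0015 -0.0056  0.0004]
toolz in fix [ 0.5527 -0.0015 -0.8334] y [-0.0005 -1.      0.0015]
```

Call:
{"method": "move_arm", "body": {"increments": [[0.03, 0.017, 0, 0.011, 0, 0, 0], [0.03, 0.017, 0, 0.011, 0, 0, 0], [0.03, 0.017, 0, 0.011, 0, 0, 0], [0.03, 0, 0, 0, 0, 0, 0]]}}

```text
time_s: 28.5
ee_pos: [0.61, 0.157, 0.0382]
eef_rot: [3.14, -0.585, 0.121]
force: [1.2, 0.3, -2.7]
grip_width: 0.01
grip_force: 15.0
```

Call:
{"method": "move_arm", "body": {"increments": [[0.03, 0.017, 0, 0.011, 0, 0, 0], [0.03, 0.017, 0, 0.011, 0, 0, 0], [0.03, 0, 0, 0, 0, 0, 0]]}}

```text
time_s: 28.8
ee_pos: [0.612, 0.1572, 0.0383]
eef_rot: [3.14, -0.585, 0.121]
force: [1.5, -0.5, -2.1]
grip_width: 0.01
grip_force: 15.0
```

Call:
{"method": "move_arm", "body": {"increments": [[0.03, 0.017, 0, 0.011, 0, 0, 0], [0.03, 0.017, 0, 0.012, 0, 0, 0], [0.03, 0, 0, 0, 0, 0, 0]]}}

```text
time_s: 29.1
ee_pos: [0.6141, 0.1574, 0.0383]
eef_rot: [3.14, -0.585, 0.121]
force: [-0.2, 0.2, -3.1]
grip_width: 0.0096
grip_force: 15.0
```

Call:
{"method": "move_arm", "body": {"increments": [[0.03, 0.017, 0, 0.012, 0, 0, 0], [0.03, 0, 0, 0, 0, 0, 0]]}}

```text
time_s: 29.3
ee_pos: [0.6152, 0.1576, 0.0383]
eef_rot: [3.14, -0.586, 0.121]
force: [0.6, 0.0, -3.6]
grip_width: 0.0096
grip_force: 15.0
```

Call:
{"method": "move_arm", "body": {"increments": [[0.03, -0.007, 0, 0.01, 0, 0, 0], [0.03, 0.017, 0, 0.012, 0, 0, 0], [0.03, 0, 0, 0, 0, 0, 0]]}}

```text
time_s: 29.6
ee_pos: [0.616, 0.1577, 0.0382]
eef_rot: [3.14, -0.586, 0.121]
force: [-9.4, -1.3, 8.4]
grip_width: 0.0098
grip_force: 15.0
```

```bash
python3 st.py -.013 -.0047 .038 .58; python3 - <<'E'
from m import *
s=shot('side')
cv2.imwrite('pics/s6.png',cv2.resize(s['color'][200:350,120:320],(800,600),interpolation=cv2.INTER_CUBIC))
E
```

```text
[-0.0137 -0.005   0.0382] [ 0.2164  0.4629  1.865  -0.2357  0.2366  1.8801]
t 29.6 pos [0.616  0.1577 0.0382] rpy [ 3.1397 -0.5858  0.1207] F [-9.3629 -1.3072  8.3647] w 0.009791384355303108 gf 15.002078711986542 
shift(50mm) [ 0.0098 -0.0051  0.0109] rot [ 0.0015 -0.0058  0.0005]
toolz in fix [ 0.5528 -0.0015 -0.8333] y [-0.0004 -1.      0.0016]
```

View pics/s6.png

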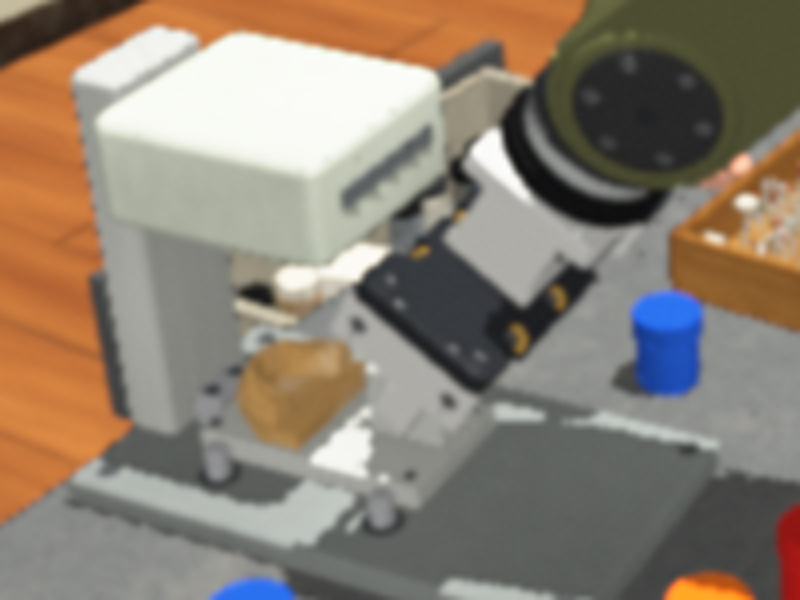

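At the end stop (Fx −9 N) with the head clear. Now sideways to the dowels.

Call:
{"method": "move_arm", "body": {"increments": [[0.03, 0, -0.02, 0, 0, 0, 0], [0.03, 0, -0.02, 0, 0, 0, 0], [0.03, 0, -0.02, 0, 0, 0, 0], [0.03, 0, -0.02, 0, 0, 0, 0], [0.03, 0, -0.02, 0, 0, 0, 0], [0.03, 0, 0, 0, 0, 0, 0]]}}

```text
time_s: 30.25
ee_pos: [0.6154, 0.1616, 0.0381]
eef_rot: [3.139, -0.585, 0.12]
force: [-10.3, -10.8, 10.5]
grip_width: 0.0104
grip_force: 15.2
```

Call:
{"method": "move_arm", "body": {"increments": [[0.03, 0, -0.02, 0, 0, 0, 0], [0.03, 0, 0, 0, 0, 0, 0]]}}

```text
time_s: 30.45
ee_pos: [0.6152, 0.1625, 0.0381]
eef_rot: [3.139, -0.585, 0.119]
force: [-11.5, -11.3, 11.3]
grip_width: 0.0105
grip_force: 15.3
```

Call:
{"method": "move_arm", "body": {"increments": [[0.03, 0, -0.02, 0, 0, 0, 0], [0.03, 0, -0.02, 0, 0, 0, 0], [0.03, 0, 0, 0, 0, 0, 0]]}}

```text
time_s: 30.75
ee_pos: [0.6149, 0.1643, 0.0381]
eef_rot: [3.139, -0.584, 0.119]
force: [-11.9, -13.9, 12.0]
grip_width: 0.0109
grip_force: 15.4
```

```bash
python3 st.py -.013 .002 .038 .58; python3 -c "
from m import *
o=ctrl.get_obs();print(o['force'],o['moment'])"
```

```text
[-0.014   0.0017  0.0381] [ 0.2309  0.4648  1.8615 -0.2711  0.2424  1.9276]
t 30.75 pos [0.6149 0.1643 0.0381] rpy [ 3.1387 -0.5845  0.1193] F [-11.8726 -13.8882  12.0447] w 0.01086826255722521 gf 15.378457107581198 
shift(50mm) [ 0.016  -0.0067  0.0126] rot [ 0.0033 -0.0045 -0.0006]
toolz in fix [ 0.5518 -0.0033 -0.834 ] y [-0.0023 -1.      0.0024]
[-11.8726 -13.8882  12.0447] [-2.2111  0.8453 -1.6281]
```

Call:
{"method": "move_arm", "body": {"increments": [[0.03, -0.007, 0, -0.019, 0, 0, 0], [0.03, 0, 0, 0, 0, 0, 0]]}}

```text
time_s: 30.95
ee_pos: [0.6143, 0.1648, 0.0383]
eef_rot: [3.139, -0.585, 0.12]
force: [-0.5, -7.6, 0.0]
grip_width: 0.0102
grip_force: 15.0
```

```bash
python3 - <<'E'
from m import *
o=ctrl.get_obs();print(infx(o['ee_pos']),o['force'],o['moment'],o['grip_width'])
s=shot('side')
cv2.imwrite('pics/s7.png',cv2.resize(s['color'][270:345,150:250],(800,600),interpolation=cv2.INTER_CUBIC))
E
```

```text
[-0.0145  0.0022  0.0383] [-0.5292 -7.6491  0.0065] [-1.3725  0.3341 -1.0569] 0.010184132761370613
```

View pics/s7.png

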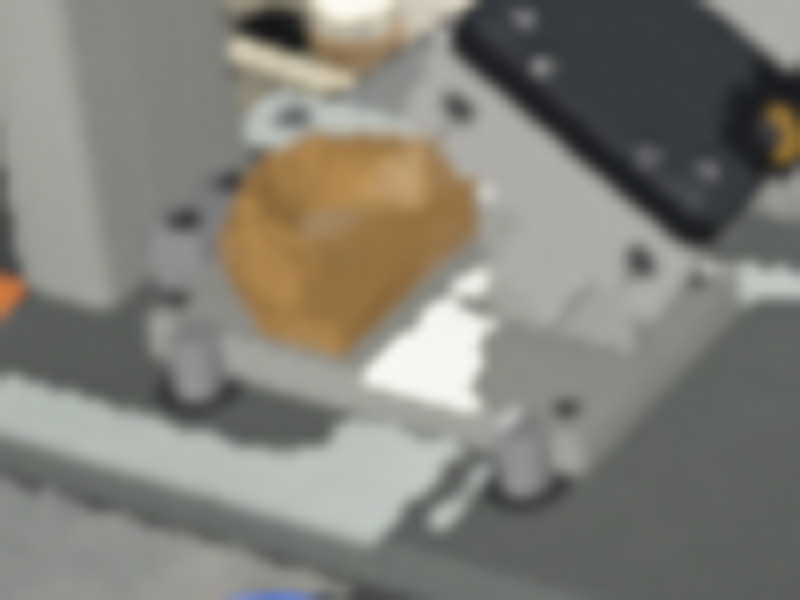

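Call:
{"method": "move_arm", "body": {"increments": [[0.03, 0, -0.02, 0, 0, 0, 0], [0.03, 0, 0, 0, 0, 0, 0]]}}

```text
time_s: 31.2
ee_pos: [0.6143, 0.165, 0.0383]
eef_rot: [3.139, -0.585, 0.119]
force: [-0.8, -15.5, 3.7]
grip_width: 0.0103
grip_force: 15.0
```

Call:
{"method": "move_arm", "body": {"increments": [[0.03, 0, -0.02, 0, 0, 0, 0], [0.03, 0, 0, 0, 0, 0, 0]]}}

```text
time_s: 31.4
ee_pos: [0.6143, 0.1652, 0.0385]
eef_rot: [3.138, -0.584, 0.119]
force: [-3.3, -22.4, 7.3]
grip_width: 0.01
grip_force: 15.0
```

```bash
python3 - <<'E'
from m import *
o=ctrl.get_obs();print(infx(o['ee_pos']),o['force'],o['moment'],o['grip_width'],o['eef_rot'])
E
```

```text
[-0.0145  0.0027  0.0385] [ -3.3267 -22.3608   7.3018] [-3.6738  0.0113 -2.4412] 0.010014429697930715 [ 3.1379 -0.5844  0.1189]
```

Call:
{"method": "move_arm", "body": {"increments": [[0.03, 0, 0.04, 0, 0, 0, 0], [0.03, 0.012, 0, 0.008, 0, 0, 0], [0.03, 0.012, 0, 0.008, 0, 0, 0], [0.03, 0, 0, 0, 0, 0, 0]]}}

```text
time_s: 31.8
ee_pos: [0.6154, 0.1649, 0.0382]
eef_rot: [3.139, -0.584, 0.12]
force: [-7.1, -10.7, 5.1]
grip_width: 0.0098
grip_force: 15.0
```

```bash
python3 - <<'E'
from m import *
o=ctrl.get_obs();print(infx(o['ee_pos']),o['force'],o['moment'],o['grip_width'],o['eef_rot'])
E
```

```text
[-0.0134  0.0022  0.0382] [ -7.1425 -10.6703   5.066 ] [-1.6476  0.757  -1.2407] 0.009837076993519248 [ 3.139  -0.5841  0.12  ]
```

Call:
{"method": "move_arm", "body": {"increments": [[0.03, 0, 0.02, 0, 0, 0, 0], [0.3, 0, 0, 0, 0, 0, 0], [0.3, 0, 0, 0, 0, 0, 0], [0.3, 0, 0, 0, 0, 0, 0], [0.3, 0, 0, 0, 0, 0, 0]]}}

```text
time_s: 32.3
ee_pos: [0.616, 0.1649, 0.0384]
eef_rot: [3.14, -0.586, 0.121]
force: [0.1, -0.2, 0.6]
grip_width: 0.0283
grip_force: 0.0
```

```bash
python3 - <<'E'
from m import *
o=ctrl.get_obs();print(infx(o['ee_pos']),o['force'],o['moment'],o['grip_width'],o['eef_rot'])
E
```

```text
[-0.0129  0.0021  0.0384] [ 0.1    -0.1764  0.6041] [ 0.0127  0.2511 -0.0145] 0.028283259948508475 [ 3.1398 -0.5858  0.1209]
```

Call:
{"method": "move_arm", "body": {"increments": [[0.3, 0, 0, -0.1, 0, 0, 0], [0.3, 0, 0, -0.2, 0, 0, 0], [0.3, 0, 0, -0.3, 0, 0, 0], [0.3, 0, 0, -0.3, 0, 0, 0], [0.3, -0.2, 0, -0.3, 0, 0, 0], [0.3, -0.3, 0, -0.3, 0, 0, 0], [0.3, -0.3, 0, -0.3, 0, 0, 0], [0.3, -0.3, 0, -0.3, 0, 0, 0], [0.3, 0, 0, 0, 0, 0, 0]]}}

```text
time_s: 33.2
ee_pos: [0.5112, 0.1523, 0.0963]
eef_rot: [3.14, -0.586, 0.121]
force: [0.1, -0.9, 0.1]
grip_width: 0.0283
grip_force: 0.0
```

```bash
python3 - <<'E'
from m import *
o=ctrl.get_obs();print(infx(o['ee_pos']),o['qpos'])
s=shot('side')
im=s['color'].copy()
def W(x,y,z): return proj(s,fx(x,y,z))[0]
def poly(P,col): cv2.polylines(im,[np.int32(np.array([W(*p) for p in P])*16)],True,col,1,cv2.LINE_AA,4)
a,b,c,d=.015-.06,.015+.06,.002-.036,.002+.036
poly([(a,c,.027),(a,d,.027),(b,d,.027),(b,c,.027)],(0,255,0))
poly([(-.04,-.003,.063),(-.04,.007,.063),(0,.007,.063),(0,-.003,.063)],(0,0,255))
j=np.hstack([cv2.resize(x[265:365,150:250],(400,400),interpolation=cv2.INTER_CUBIC) for x in(s['color'],im)])
cv2.imwrite('pics/s8.png',j)
print([(round(d['conf'],2),np.round(d['centre'])) for d in ctrl.cut_out('jar',s)])
E
```

```text
[-0.1184  0.0022  0.0963] [ 0.2611  0.1603  2.1062 -0.2671  0.3038  1.9432]
[(0.92, array([295., 350.])), (0.87, array([358., 183.])), (0.61, array([339., 323.])), (0.56, array([360., 295.]))]
```

View pics/s8.png

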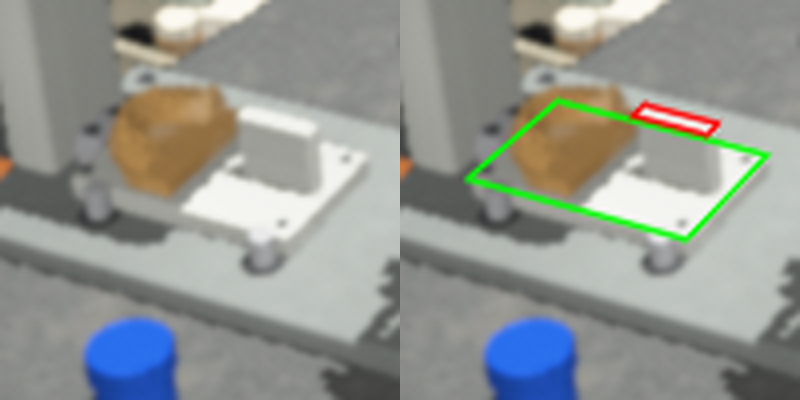

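The seated outline and fin (crop px 270,120) match the predicted seat, against both dowels and the stop.

```bash
python3 -c "
from station import ctrl
print(ctrl.hand_in())"
```

```text
the job is handed in; nothing more can be done
None
```

The job is handed in; no verdict came back. By my last checks, the jar stands upright on the worktop and the cast carrier sits against the end stop and both dowels, with everything released. I viewed 11 pictures, one over the limit of 10.

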